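# Power up the bench supply

### The job

With closed fingers, power up the bench supply: push down the green-dotted end of the mains rocker until it has tipped fully over, then press the yellow button on the supply fully in, so that it stays in, and last press the green button right down for a moment and let it spring back. Do not press the red button before, between or after. Pick nothing up, and leave the switch box, mug, brass weight and meter standing where they are.

Things in the scene. Friction and masses are not known exactly. Their poses are not given: they have to be found in the camera images.
- switch_box: loose grey mains switch box, 100 (x) x 130 (y) x 45 mm high, about 0.8 kg, on rubber feet; origin at the centre of its underside, z up. A white rocker, 40 (x) x 70 (y) mm, sits in the middle of its top; it pivots about a line along the box's x axis, 53 mm above the underside and halfway along y. Its +y end carries a green dot and is the end to push down.
- rocker_on (a point): the green dot on the rocker's +y end: on its top face, 24 mm from the pivot line and 11 mm from the end; moves with the rocker (axes stay those of the rocker, and are the box's when the rocker is off). The dotted half stands up at 0.34 rad when off (dot 61 mm above the bench, rocker tip 65 mm), and lies level, 53 mm above the bench, when fully on.
- rocker (a joint): rocker angle in rad: about 0 off, 0.34 fully on; dotted end goes down as it grows. Takes about 3.5 N at the dot; stays where it is left.
- supply: fixed grey bench power supply, 180 (x) x 270 (y) x 60 mm high, origin at the centre of its underside. Its three push buttons stand in a row along its y axis, 30 mm from the middle towards its -x edge, 80 mm apart, in any order of colour. Three terminals 16 mm high and a dark display are near its +x edge.
- yellow_top (a point): top of the yellow button, 83 mm above the bench when out: round, 30 mm across, in a black collar 46 mm across and 12 mm high. The point is the middle of its top face and moves with it. It travels 8 mm down.
- yellow (a joint): how far the yellow button is pushed in, m: 0 out, 0.008 fully in. Stiff (about 3 N) and stays where it is left.
- green_top (a point): top of the green button, 83 mm above the bench when up: round, 30 mm across, in a black collar 46 mm across and 12 mm high. The point is the middle of its top face and moves with it. It travels 6 mm down.
- green (a joint): how far the green button is pressed, m: 0 up, 0.006 fully down. Springs back by itself; 1.5 N to start, 5 N fully down.
- red_top (a point): top of the red trip button, not to be pressed: round, 30 mm across, in a black collar 46 mm across and 12 mm high. The point is the middle of its top face and moves with it. Same height, travel and spring as the green one.
- red (a joint): how far the red button is pressed, m: 0 up, 0.006 down.
- mug_center (a point): bystander: middle, half-way up, of a loose blue ceramic mug, 76 mm across and 90 mm high, with a handle; stands beyond the switch box.
- weight_center (a point): bystander: middle, half-way up, of a loose brass weight, 38 mm across and 58 mm high, standing in front of the switch box (robot's side).
- meter_center (a point): bystander: middle, half-way up, of a loose dark hand-held meter, 75 x 150 x 32 mm high, lying in front of the supply (robot's side).

How it is judged:
By the outcome, as a careful person would: the job done as asked, in the order asked, and still so for the second after the job is handed in, with the robot touching nothing.
It also fails if it takes over 51 s, if anything falls off the work surface, if the arm or the gripper's body presses on something with over 40 N, if the wrist force passes 120 N, or if a joint passes its speed limit or range.

### The arm

A 7-joint arm with a two-finger parallel gripper is mounted at the origin on the work surface. World frame = base frame: x ahead of the robot, y to its left, z up, the work surface at z = 0. Lengths are in mm, angles in degrees, forces in N, time in s.
With the tool pointing down it reaches from about 350 to 900 mm from the base axis. Payload 8.1 kg.
Tool frame: the origin (TCP) lies at the very end of the fingers, on their centre line; the grasp point (between the pads) lies 19 mm behind it; z points along the fingers, y is the direction in which the jaws open and shut (so a half turn about z gives the same grasp; the last joint's range is limited). The gripper opens to 85 mm and grips with 20 to 120 N. Pads are 22 mm wide; open, the fingers measure 114 mm over their backs; the gripper's body (76 mm by 85 mm) begins 54 mm behind the grasp point. The pads swing forward as they close: fully open they stand 13 mm farther back than shut.
Start: joints at [-70.279, 24.895, 1.432, 90.138, -0.665, 64.973, -4.303], TCP at [270.079, 563.648, 231.323] pointing down, gripper open.
Joint ranges: [-149.89, 149.89], [-25.12, 119.58], [-72.63, 75.52], [4.76, 147.25], [-75.54, 255.54], [6.69, 114.76], [-157.13, 157.13]. Speed limits (degrees/s): [127.2, 127.2, 172.46, 172.46, 180, 180, 180].

### API

Orientations are given as a 3x3 rotation matrix whose columns are the frame's x, y, z axes.
In Python, from plant import arm gives the robot as it stands.
- The arm moves only by the tool move_arm, never from a script. Its argument "steps" is a list of rows, each an object with "linear": the shift along the world's x, y, z in cm, a list of three; "twist": the turn about the world's z in rad; "hand": the closure, from -1 (fully open) to 1 (shut), so that 0 is half open. In form: [{"linear": [x, y, z], "twist": twist, "hand": hand}, ...]. A call has 1 to 12 rows; each row is the pose to reach, as a shift and turn from the pose commanded when the call began; what a row does not reach only later rows make up. A row lasts 1/10 s, in which the tool goes at most 50 mm and 8.59 degrees, less where a joint would pass 70% of its speed; a pose out of reach is approached as far as the arm can. A call with a gripper value outside its range is refused whole. The fingers move at their own pace and stop on an object; "squeeze" is the grip in N (left out, the last holds). Time passes only in rows, so rows that repeat a pose let the fingers close. It gives the time, the measured TCP pose, the force and the opening at its end, in the units of the state.
- arm.sense(): the state, without advancing time (a new reading comes with each control period).
- arm.read_camera(name): name is "scene" or "top"; returns a dict with "img" (480x640x3 uint8, blue, green, red), "range_z" (480x640 float32, mm along the optical axis (not along the pixel's ray), 0 where there is no reading), "camera_matrix" (3x3 intrinsics, pixels), "camera_from_world" (4x4, takes a point from world to camera coordinates). Camera axes: x right, y up, looking along -z (the intrinsics and any distortion apply to the point x, -y, -z); pixel columns grow to the right and rows downward; lengths in mm; the calibration is good to about 2 mm. A picture is of the moment at which its call begins.
- arm.job_done(): hands the job in, once; it reports no verdict.
The state is a dict: "t": time; "joint_positions": joint angles; "dq": joint speeds; "joint_torque": joint torques, N m; "eef_pos": TCP position; "orientation": TCP orientation; "ft_force": force on the tool from outside, world axes, zero at the start; "moment": the same for the moment, N m; "gripper_width": finger opening in mm.
Only numpy, scipy, OpenCV 4.12 (cv2) and the standard library are available. Lean on these libraries where they do the work, as an engineer would, in place of code of your own. Each camera call takes 0.05 s, during which the arm holds its last target.

## Working session

There is one attempt and no reset: what is moved stays moved. The work goes in short steps, Python scripts to look and compute and a tool call to move; the robot and the scene stay as the last step left them, time stands still between calls to the robot, and variables do not carry over. Pictures are saved under pics/ and viewed, and the job is handed in when it is done.

Besides the shell and the picture viewer there is one more tool, called after ">>>" as name(argument=value, ...), one argument or row to a line, values as JSON. move_arm: Moves the arm, as the interface text tells. Its arguments: {"type":"object","properties":{"steps":{"type":"array","items":{"type":"object","properties":{"linear":{"type":"array","items":{"type":"number"}},"twist":{"type":"number"},"hand":{"type":"number"}}}},"squeeze":{"type":"number"}},"required":["steps"]}

```bash
mkdir -p pics; ls; python3 - <<'E'
from plant import arm
import cv2,numpy as np
s=arm.sense(); print(s['t'],s['eef_pos'],s['orientation'],s['gripper_width'],s['ft_force'])
for n in('scene','top'):
    c=arm.read_camera(n); cv2.imwrite(f'pics/{n}0.png',c['img']); np.savez(f'{n}0.npz',**c); print(c['camera_matrix'],c['camera_from_world'],c.keys())
E
```

```text
pics
0.0 [269.85535201 563.13444226 230.49975848] [[-9.01820145e-01  4.32111194e-01 -5.84048411e-04]
 [ 4.32111562e-01  9.01818785e-01 -1.57418042e-03]
 [-1.53515153e-04 -1.67200169e-03 -9.99998590e-01]] 85.61916146886539 [-0.88879738 -0.60691349 -0.04729336]
[[489.3463756    0.         321.91863028]
 [  0.         489.3463756  241.56988699]
 [  0.           0.           1.        ]] [[ 3.34793969e-01  9.42282255e-01  4.14118655e-03 -1.91018642e+02]
 [-6.75484756e-01  2.36931712e-01  6.98271945e-01  3.24970529e+02]
 [ 6.56988084e-01 -2.36574544e-01  7.15820607e-01 -1.45821234e+03]
 [ 0.00000000e+00  0.00000000e+00  0.00000000e+00  1.00000000e+00]] dict_keys(['img', 'range_z', 'camera_matrix', 'camera_from_world'])
[[457.10610129   0.         319.7908764 ]
 [  0.         457.10610129 237.86790014]
 [  0.           0.           1.        ]] [[-1.82241834e-02 -9.99748166e-01 -1.30951881e-02  7.07470375e+00]
 [ 9.93839247e-01 -1.95454390e-02  1.09094122e-01 -5.51840287e+02]
 [-1.09322600e-01 -1.10263606e-02  9.93945164e-01 -8.19635431e+02]
 [ 0.00000000e+00  0.00000000e+00  0.00000000e+00  1.00000000e+00]] dict_keys(['img', 'range_z', 'camera_matrix', 'camera_from_world'])
```

View pics/scene0.png

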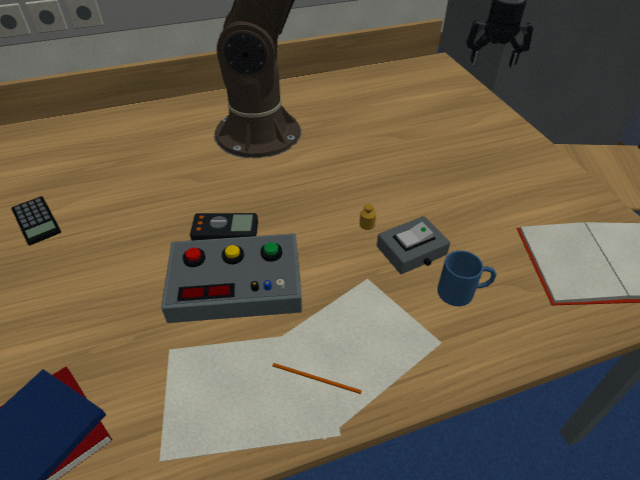

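View pics/top0.png

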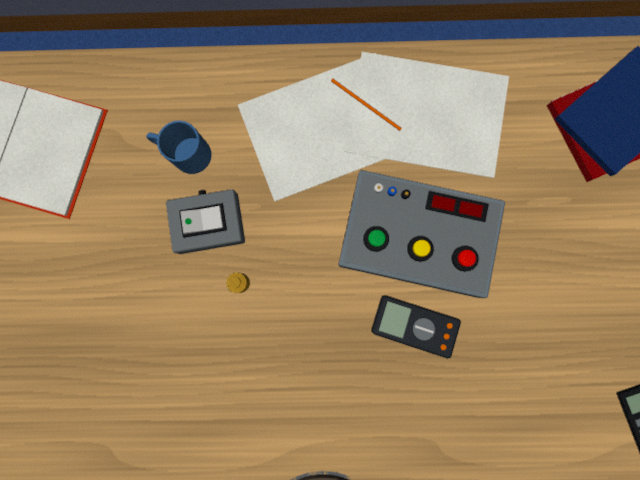

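The top view shows the green dot at about (188,221) on the rocker. The buttons are green (376,238), yellow (421,248) and red (465,258). The weight is at (237,283) and the mug at (185,147). The scene view agrees with this order.

```bash
cat > h.py <<'E'
import cv2,numpy as np
def ray(c,uv,z):
    K=c['camera_matrix'];T=c['camera_from_world'];R=T[:3,:3];o=-R.T@T[:3,3]
    d=np.linalg.solve(K,[uv[0],uv[1],1.]);d=R.T@(d*[1,-1,-1])
    return o+d*(z-o[2])/d[2]
def dep(c,uv):
    K=c['camera_matrix'];T=c['camera_from_world'];R=T[:3,:3];o=-R.T@T[:3,3]
    r=c['range_z'][int(round(uv[1])),int(round(uv[0]))]
    d=np.linalg.solve(K,[uv[0],uv[1],1.]);return o+R.T@(d*[1,-1,-1]*r)
def blobs(c,lo,hi,amin=8):
    m=cv2.inRange(cv2.cvtColor(c['img'],cv2.COLOR_BGR2HSV),lo,hi)
    n,l,st,ce=cv2.connectedComponentsWithStats(m)
    return [(ce[i],st[i]) for i in range(1,n) if st[i,4]>=amin]
E
python3 - <<'E'
from h import *
np.set_printoptions(precision=1,suppress=True)
for n in('top','scene'):
    c=dict(np.load(n+'0.npz')); print(n)
    for nm,lo,hi in(('green',(50,100,40),(85,255,255)),('yellow',(24,170,120),(34,255,255)),('red',(0,200,100),(4,255,255)),('brass',(15,150,60),(24,255,255))):
        for ce,st in blobs(c,lo,hi):
            print(nm,ce,st,'z83',ray(c,ce,83)[:2],'z61',ray(c,ce,61)[:2],'depth',dep(c,ce))
c=dict(np.load('top0.npz'))
# grey box and supply contours
hsv=cv2.cvtColor(c['img'],cv2.COLOR_BGR2HSV)
for p in((176,240),(350,240),(215,220)): print(hsv[p[1],p[0]],dep(c,p))
m=cv2.inRange(hsv,(85,15,50),(125,120,200))
for k in cv2.findContours(m,cv2.RETR_EXTERNAL,2)[0]:
    if cv2.contourArea(k)>1500: print(cv2.minAreaRect(k),cv2.contourArea(k))
E
```

```text
top
green [187.9 220.9] [185 218   7   6  29] z83 [580.7 227.2] z61 [584.1 233.9] depth [584.1 233.9  60.7]
green [376.4 237.8] [368 229  18  18 260] z83 [ 544.2 -102.5] z61 [ 546.6 -105. ] depth [ 544.2 -102.5   83.4]
yellow [421.2 247.7] [413 240  18  17 233] z83 [ 525.5 -179.5] z61 [ 527.4 -184.1] depth [ 525.6 -179.7   82.4]
red [584.7  88.1] [583  87   5   3   9] z83 [ 807. -484.] z61 [ 816.6 -497.1] depth [ 834.4 -521.1   20.6]
red [569.3  97.8] [557  90  26  16  78] z83 [ 789.6 -455.2] z61 [ 798.8 -467.5] depth [ 816.3 -490.9   19. ]
red [555.3 104.7] [553 103   6   4  13] z83 [ 777.3 -429.4] z61 [ 786.2 -441. ] depth [ 800.8 -460.2   24.5]
red [561.6 106.3] [560 104   5   5  10] z83 [ 774.1 -440.4] z61 [ 782.8 -452.3] depth [ 798.1 -472.9   22.7]
red [559.8 110.9] [558 109   5   5   9] z83 [ 765.7 -436.5] z61 [ 774.2 -448.3] depth [ 789.3 -469.2   21.8]
red [579.7 148.5] [575 142  11  12  24] z83 [ 695.9 -466.3] z61 [ 702.5 -478.9] depth [ 714.7 -502.4   19.9]
red [587.1 159.3] [585 155   5  10  18] z83 [ 676.1 -477.6] z61 [ 682.1 -490.5] depth [ 692.8 -513.5   21.8]
red [594
[... 4952 characters left out ...]
05.7   85.7]
yellow [231.9 249.9] [225 245  14  10 116] z83 [ 528.3 -182.3] z61 [ 506.9 -180.5] depth [ 531.1 -182.6   85.9]
red [192.8 252.8] [186 248  14  11 119] z83 [ 509.9 -259.5] z61 [ 488. -260.] depth [ 510.  -259.5   83.1]
brass [367.5 217.2] [360 204  16  26 338] z83 [529.7 120.9] z61 [508.4 131.8] depth [486.1 143.2  38. ]
[ 90  14 107] [551.3 259.6  46.6]
[ 90  14 108] [543.9 -57.9  57.9]
[ 34   9 194] [586.  187.   51.9]
((203.78485107421875, 220.73226928710938), (53.99592590332031, 69.57167053222656), 81.46923065185547) 3037.0
((422.6491394042969, 234.03262329101562), (151.35845947265625, 98.69743347167969), 12.339085578918457) 14473.0
((291.5, 7.5), (15.0, 583.0), 90.0) 4137.0
```

Both views agree to within about 1–5 mm: dot (584, 234, 61), yellow (526.5, -180.5, 83), green (545.5, -103.5, 83). The button spacing comes out at 79 mm against the given 80. The box's +y axis points at about 98°. I'll close the fingers, turn them to line up with the box, and go above the dot, 3–4 mm out towards the rocker's end.

>>> move_arm(
  steps=[
    {"linear": [3, -3, 0], "twist": -0.1, "hand": 1},
    {"linear": [6, -6, 0], "twist": -0.25, "hand": 1},
    {"linear": [9, -9, 0], "twist": -0.4, "hand": 1},
    {"linear": [12, -12, 0], "twist": -0.55, "hand": 1},
    {"linear": [15, -15, -1], "twist": -0.7, "hand": 1},
    {"linear": [18, -18, -2], "twist": -0.85, "hand": 1},
    {"linear": [21, -21, -3], "twist": -0.98, "hand": 1},
    {"linear": [24, -24, -4], "twist": -0.98, "hand": 1},
    {"linear": [27, -27, -6], "twist": -0.98, "hand": 1},
    {"linear": [29.5, -30, -8], "twist": -0.98, "hand": 1},
    {"linear": [31.3, -32.5, -10], "twist": -0.98, "hand": 1},
    {"linear": [31.3, -32.5, -10], "twist": -0.98, "hand": 1},
  ],
  squeeze=30,
)

```text
t: 1.3
eef_pos: [584.3, 231.9, 128.3]
orientation: [[-0.136, 0.991, -0.003], [0.991, 0.136, -0.005], [-0.005, -0.003, -1.0]]
ft_force: [-0.1, -1.5, 0.0]
gripper_width: 0.1
```

>>> move_arm(
  steps=[
    {"linear": [0, 0, 0], "twist": 0, "hand": 1},
    {"linear": [0, 0, 0], "twist": 0, "hand": 1},
    {"linear": [0, 0, 0], "twist": 0, "hand": 1},
    {"linear": [0, 0, 0], "twist": 0, "hand": 1},
  ],
)

```text
t: 1.7
eef_pos: [582.7, 240.0, 131.9]
orientation: [[-0.145, 0.989, 0.001], [0.989, 0.145, 0.001], [0.001, 0.001, -1.0]]
ft_force: [-1.1, -0.5, -0.0]
gripper_width: -0.2
```

```bash
python3 - <<'E'
from plant import arm
import cv2,numpy as np
s=arm.sense(); print(s)
v=[]
for n in('scene','top'):
    c=arm.read_camera(n); v.append(c['img'])
a=cv2.resize(v[0][150:330,320:560],None,fx=1.65,fy=1.65);b=cv2.resize(v[1][110:320,120:400],None,fx=1.4,fy=1.4)
h=max(a.shape[0],b.shape[0])
cv2.imwrite('pics/m1.png',np.hstack([cv2.copyMakeBorder(i,0,h-i.shape[0],0,0,0) for i in(a,b)]))
E
```

```text
{'t': 1.7, 'joint_positions': array([-39.08690651,  31.17531549,  17.64571513,  97.01172297,
       -11.29628748,  53.50739869,  -8.73918264]), 'dq': array([ 0.1180413 ,  0.10186103,  0.21992896,  0.00549222, -0.05454443,
       -0.08296223,  0.05454921]), 'joint_torque': array([ 1.24132396e-01, -6.90426350e+01,  6.21696219e+00, -2.75339341e+01,
        1.08372909e-02,  8.88575923e-04, -6.35717020e-03]), 'eef_pos': array([582.71656864, 240.01552489, 131.88644473]), 'orientation': array([[-1.45328003e-01,  9.89383354e-01,  5.91075171e-04],
       [ 9.89383220e-01,  1.45327458e-01,  8.80081241e-04],
       [ 7.84838279e-04,  7.12700305e-04, -9.99999438e-01]]), 'ft_force': array([-1.06713701, -0.50861113, -0.02118019]), 'moment': array([ 0.03776048, -0.01162279,  0.03185637]), 'gripper_width': -0.2289265170849847}
```

View pics/m1.png

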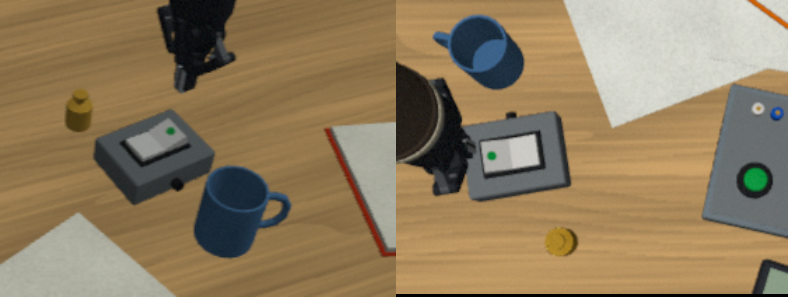

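The picture shows the closed fingertips in the scene view at about full-frame (432,203), above the dotted end. I'll project the TCP into both cameras to check this.

```bash
python3 - <<'E'
from h import *
from plant import arm
p=arm.sense()['eef_pos'];print(p,arm.sense()['t'])
for n in('scene','top'):
    c=dict(np.load(n+'0.npz'));q=c['camera_from_world']@np.r_[p,1];k=c['camera_matrix']@(q[:3]*[1,-1,-1]);print(n,k[:2]/k[2])
E
```

```text
[582.85751451 239.49315151 131.74176228] 1.8
scene [430.54360763 203.84482085]
top [171.64690347 215.3969857 ]
```

The projection matches the picture in both views, so I'll push the rocker down.

>>> move_arm(
  steps=[
    {"linear": [0, -0.2, -2], "twist": 0, "hand": 1},
    {"linear": [0, -0.2, -4], "twist": 0, "hand": 1},
    {"linear": [0, -0.2, -5.5], "twist": 0, "hand": 1},
    {"linear": [0, -0.2, -6.2], "twist": 0, "hand": 1},
    {"linear": [0, -0.2, -6.6], "twist": 0, "hand": 1},
    {"linear": [0, -0.2, -7.0], "twist": 0, "hand": 1},
    {"linear": [0, -0.2, -7.3], "twist": 0, "hand": 1},
    {"linear": [0, -0.2, -7.6], "twist": 0, "hand": 1},
    {"linear": [0, -0.2, -7.8], "twist": 0, "hand": 1},
    {"linear": [0, -0.2, -7.9], "twist": 0, "hand": 1},
    {"linear": [0, -0.2, -7.9], "twist": 0, "hand": 1},
    {"linear": [0, -0.2, -7.9], "twist": 0, "hand": 1},
  ],
)

```text
t: 3.0
eef_pos: [583.5, 237.2, 53.1]
orientation: [[-0.144, 0.99, 0.001], [0.99, 0.144, 0.001], [0.001, 0.001, -1.0]]
ft_force: [-2.3, 2.0, 7.0]
gripper_width: -0.3
```

>>> move_arm(
  steps=[
    {"linear": [0, 0, -0.1], "twist": 0, "hand": 1},
    {"linear": [0, 0, -0.2], "twist": 0, "hand": 1},
    {"linear": [0, 0, -0.2], "twist": 0, "hand": 1},
    {"linear": [0, 0, -0.2], "twist": 0, "hand": 1},
  ],
)

```text
t: 3.4
eef_pos: [583.7, 237.2, 52.6]
orientation: [[-0.143, 0.99, 0.002], [0.99, 0.143, 0.002], [0.001, 0.002, -1.0]]
ft_force: [-6.9, 0.7, 22.9]
gripper_width: -0.0
```

The force rose to 23 N at z = 52.6 mm, which is the stop: the rocker should be level at 53. I'll lift and move over yellow.

>>> move_arm(
  steps=[
    {"linear": [0, 0, 2], "twist": 0, "hand": 1},
    {"linear": [0, 0, 5], "twist": 0, "hand": 1},
    {"linear": [0, -3, 9], "twist": 0, "hand": 1},
    {"linear": [-1, -7.5, 10], "twist": 0, "hand": 1},
    {"linear": [-1.6, -12, 10], "twist": 0, "hand": 1},
    {"linear": [-2.3, -17, 10], "twist": 0, "hand": 1},
    {"linear": [-3, -22, 10], "twist": 0, "hand": 1},
    {"linear": [-3.7, -27, 10], "twist": 0, "hand": 1},
    {"linear": [-4.4, -32, 10], "twist": 0, "hand": 1},
    {"linear": [-5, -36.5, 10], "twist": 0, "hand": 1},
    {"linear": [-5.4, -40, 10], "twist": 0, "hand": 1},
    {"linear": [-5.6, -41.7, 10], "twist": 0, "hand": 1},
  ],
)

```text
t: 4.6
eef_pos: [525.5, -185.5, 150.5]
orientation: [[-0.138, 0.99, -0.0], [0.99, 0.138, -0.002], [-0.002, -0.001, -1.0]]
ft_force: [0.3, -0.5, -0.2]
gripper_width: 0.0
```

>>> move_arm(
  steps=[
    {"linear": [0, 0, -1], "twist": 0, "hand": 1},
    {"linear": [0, 0, -2], "twist": 0, "hand": 1},
    {"linear": [0, 0, -3], "twist": 0, "hand": 1},
    {"linear": [0, 0, -3], "twist": 0, "hand": 1},
    {"linear": [0, 0, -3], "twist": 0, "hand": 1},
  ],
)

```text
t: 5.1
eef_pos: [527.0, -179.2, 119.8]
orientation: [[-0.145, 0.989, -0.001], [0.989, 0.145, 0.0], [0.001, -0.001, -1.0]]
ft_force: [-0.2, 0.2, 1.1]
gripper_width: -0.0
```

```bash
python3 - <<'E'
from h import *
from plant import arm
s=arm.sense();p=s['eef_pos'];print(p,s['t'],s['ft_force'])
np.set_printoptions(precision=1,suppress=True)
v=[]
for n in('scene','top'):
    c=arm.read_camera(n); v.append(c['img']);q=c['camera_from_world']@np.r_[p,1];k=c['camera_matrix']@(q[:3]*[1,-1,-1]);print(n,k[:2]/k[2])
    for ce,st in blobs(c,(50,100,40),(85,255,255)): print(ce,st[4],dep(c,ce),ray(c,ce,53))
    for u in ((187,221),(200,221),(215,219)) if n=='top' else ():print(dep(c,u))
a=cv2.resize(v[0][190:330,150:460],None,fx=1.28,fy=1.28);b=cv2.resize(v[1][110:380,120:520],None,fx=1,fy=1)
h=max(a.shape[0],b.shape[0])
cv2.imwrite('pics/m2.png',np.hstack([cv2.copyMakeBorder(i,0,h-i.shape[0],0,0,0) for i in(a,b)]))
E
```

```text
[ 527.02182082 -179.22562199  119.81539167] 5.1 [-0.23981454  0.17828854  1.08479793]
scene [230.9 236.5]
[422.9 231.1] 14 [583.5 234.3  53.1] [583.4 234.4  53. ]
[270.9 248.1] 161 [ 549.6 -105.1   82.5] [521.9 -99.6  53. ]
top [425.6 244.8]
[188.6 221.7] 27 [583.9 235.4  51.6] [583.6 235.   53. ]
[376.4 237.7] 258 [ 544.5 -102.7   82. ] [ 547.6 -105.9   53. ]
[584.9 237.7  53.9]
[584.8 214.5  51.9]
[586.3 184.5  62.3]
```

View pics/m2.png

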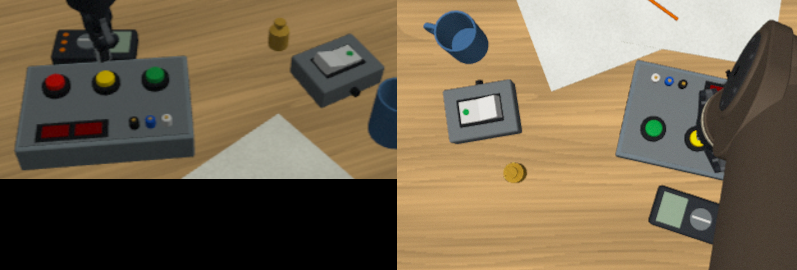

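The dot now sits at z = 53 in both views, so the rocker is fully on. The far half is up at 62, and the box, mug and weight haven't moved. The fingers are over yellow (scene crop about (105,60)), so I'll press it.

>>> move_arm(
  steps=[
    {"linear": [0, 0, -1.5], "twist": 0, "hand": 1},
    {"linear": [0, 0, -2.7], "twist": 0, "hand": 1},
    {"linear": [0, 0, -3.3], "twist": 0, "hand": 1},
    {"linear": [0, 0, -3.7], "twist": 0, "hand": 1},
    {"linear": [0, 0, -4.0], "twist": 0, "hand": 1},
    {"linear": [0, 0, -4.3], "twist": 0, "hand": 1},
    {"linear": [0, 0, -4.5], "twist": 0, "hand": 1},
    {"linear": [0, 0, -4.7], "twist": 0, "hand": 1},
    {"linear": [0, 0, -4.8], "twist": 0, "hand": 1},
    {"linear": [0, 0, -4.8], "twist": 0, "hand": 1},
    {"linear": [0, 0, -4.8], "twist": 0, "hand": 1},
  ],
)

```text
t: 6.3
eef_pos: [527.1, -180.3, 74.5]
orientation: [[-0.143, 0.99, 0.001], [0.99, 0.143, 0.001], [0.001, 0.001, -1.0]]
ft_force: [-9.5, 3.9, 30.2]
gripper_width: -0.3
```

Yellow is at its stop: z = 74.5 at 30 N. I'll lift and move over green.

>>> move_arm(
  steps=[
    {"linear": [0, 0, 1], "twist": 0, "hand": 1},
    {"linear": [0, 0, 3], "twist": 0, "hand": 1},
    {"linear": [0, 0, 5], "twist": 0, "hand": 1},
    {"linear": [0.9, 3.8, 5], "twist": 0, "hand": 1},
    {"linear": [1.8, 7.6, 5], "twist": 0, "hand": 1},
    {"linear": [1.8, 7.6, 5], "twist": 0, "hand": 1},
    {"linear": [1.8, 7.6, 5], "twist": 0, "hand": 1},
    {"linear": [1.8, 7.6, 5], "twist": 0, "hand": 1},
  ],
)

```text
t: 7.1
eef_pos: [545.0, -105.5, 122.4]
orientation: [[-0.142, 0.99, 0.0], [0.99, 0.142, -0.001], [-0.001, 0.0, -1.0]]
ft_force: [0.3, -1.0, 0.1]
gripper_width: -0.2
```

```bash
python3 - <<'E'
from h import *
from plant import arm
s=arm.sense();p=s['eef_pos'];print(p,s['t'],s['ft_force'])
np.set_printoptions(precision=1,suppress=True)
v=[]
for n in('scene','top'):
    c=arm.read_camera(n); v.append(c['img'])
    for ce,st in blobs(c,(24,170,120),(34,255,255)): print(n,ce,st[4],dep(c,ce),ray(c,ce,75))
a=cv2.resize(v[0][190:330,150:460],None,fx=1.28,fy=1.28);b=v[1][110:380,120:520]
h=max(a.shape[0],b.shape[0])
cv2.imwrite('pics/m3.png',np.hstack([cv2.copyMakeBorder(i,0,h-i.shape[0],0,0,0) for i in(a,b)]))
E
```

```text
[ 544.99957924 -105.50890154  122.43917396] 7.1 [ 0.25344744 -0.98139188  0.09605921]
scene [232.1 252.1] 102 [ 526.7 -182.5   74.8] [ 526.9 -182.5   75. ]
```

View pics/m3.png

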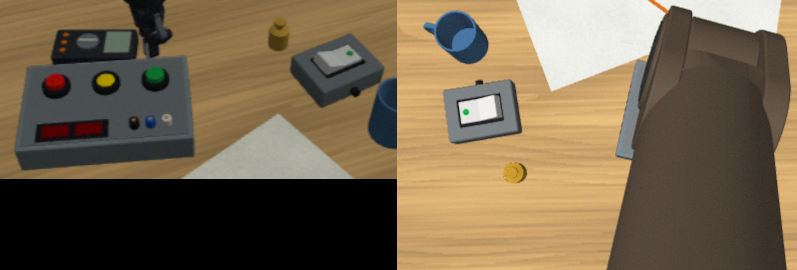

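Yellow stays in: its top measures 74.8 and it sits flush at crop (106,78). The fingers are over green at crop (155,50). I'll press green, hold briefly and release.

>>> move_arm(
  steps=[
    {"linear": [0, 0.1, -1.5], "twist": 0, "hand": 1},
    {"linear": [0, 0.1, -2.9], "twist": 0, "hand": 1},
    {"linear": [0, 0.1, -3.5], "twist": 0, "hand": 1},
    {"linear": [0, 0.1, -3.9], "twist": 0, "hand": 1},
    {"linear": [0, 0.1, -4.2], "twist": 0, "hand": 1},
    {"linear": [0, 0.1, -4.5], "twist": 0, "hand": 1},
    {"linear": [0, 0.1, -4.7], "twist": 0, "hand": 1},
    {"linear": [0, 0.1, -4.8], "twist": 0, "hand": 1},
    {"linear": [0, 0.1, -4.8], "twist": 0, "hand": 1},
    {"linear": [0, 0.1, -4.8], "twist": 0, "hand": 1},
  ],
)

```text
t: 8.2
eef_pos: [545.1, -104.1, 76.7]
orientation: [[-0.143, 0.99, 0.001], [0.99, 0.143, 0.0], [0.0, 0.001, -1.0]]
ft_force: [-11.4, -0.9, 30.2]
gripper_width: 0.1
```

Green is at its stop: z = 76.7 at 30 N, well over the 5 N needed. I'll release it and retreat clear.

>>> move_arm(
  steps=[
    {"linear": [0, 0, 1], "twist": 0, "hand": 1},
    {"linear": [0, 0, 3], "twist": 0, "hand": 1},
    {"linear": [0, 0, 6], "twist": 0, "hand": 1},
    {"linear": [0, 0, 10], "twist": 0, "hand": 1},
    {"linear": [0, 4, 12], "twist": 0, "hand": 1},
    {"linear": [0, 8, 13], "twist": 0, "hand": 1},
    {"linear": [-2, 12, 14], "twist": 0, "hand": 1},
    {"linear": [-4, 16, 15], "twist": 0, "hand": 1},
    {"linear": [-6, 18, 15], "twist": 0, "hand": 1},
    {"linear": [-6, 18, 15], "twist": 0, "hand": 1},
    {"linear": [-6, 18, 15], "twist": 0, "hand": 1},
    {"linear": [-6, 18, 15], "twist": 0, "hand": 1},
  ],
)

```text
t: 9.4
eef_pos: [485.8, 75.7, 224.5]
orientation: [[-0.142, 0.99, 0.001], [0.99, 0.142, -0.0], [-0.0, 0.001, -1.0]]
ft_force: [0.8, -0.1, 0.2]
gripper_width: 0.0
```

```bash
python3 - <<'E'
from h import *
from plant import arm
s=arm.sense();print(s['eef_pos'],s['t'],s['ft_force'])
np.set_printoptions(precision=1,suppress=True)
v=[]
for n in('scene','top'):
    c=arm.read_camera(n); v.append(c['img'])
    for nm,lo,hi in(('green',(50,100,40),(85,255,255)),('yellow',(24,170,120),(34,255,255)),('red',(0,200,100),(4,255,255))):
        for ce,st in blobs(c,lo,hi,14):
            q=dep(c,ce)
            if q[2]>40: print(n,nm,ce,st[4],q)
a=cv2.resize(v[0][190:330,150:500],None,fx=1.14,fy=1.14);b=v[1][110:380,120:520]
h=max(a.shape[0],b.shape[0])
cv2.imwrite('pics/m4.png',np.hstack([cv2.copyMakeBorder(i,0,h-i.shape[0],0,0,0) for i in(a,b)]))
E
```

```text
[485.83401017  75.68089855 224.51293073] 9.4 [ 0.75145952 -0.06137667  0.15015889]
scene green [422.9 231.1] 14 [585.6 232.8  55.5]
scene green [270.9 248.1] 160 [ 550.2 -105.2   83.2]
scene yellow [232.2 252.1] 103 [ 527.9 -182.4   76. ]
scene red [192.9 252.9] 122 [ 512.  -259.3   84.7]
top green [376.4 237.8] 260 [ 544.5 -102.7   81.4]
top yellow [420.7 247.9] 229 [ 525.9 -180.7   73. ]
top red [442.8 202.9] 225 [ 607.3 -226.2   61.7]
top red [470.3 208.7] 231 [ 595.9 -275.    60.9]
top red [466.4 257.7] 248 [ 506.6 -256.6   83. ]
```

View pics/m4.png

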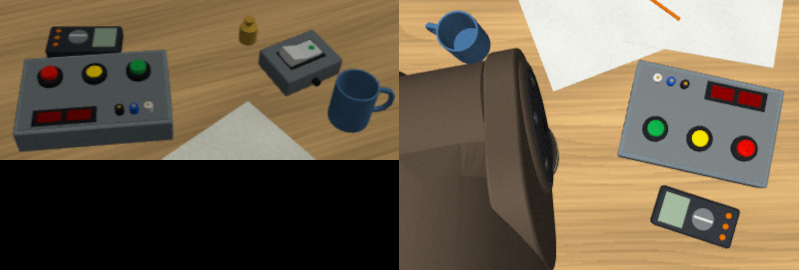

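The rocker is on, yellow is in, and green and red are up. The display looks brighter, and the mug, weight, meter and box are where they were. The arm is clear, so I'm handing in.

```bash
python3 -c "
from plant import arm
print(arm.job_done())"
```

```text
the job is handed in; nothing more can be done
None
```

The bench supply is powered up: with closed fingers I tipped the rocker fully over, pressed yellow fully in, then pressed green right down and let it spring back. I handed the job in at about 9.5 s; no verdict was reported.

**Force at each stop:**
- **Rocker:** stopped at z = 52.6 mm with 23 N.
- **Yellow:** stopped at 74.5 mm with 30 N.
- **Green:** stopped at 76.7 mm with 30 N.

**Last camera checks:**
- **Rocker:** the dot was at its fully-on pixel in the scene view. Its height read 55.5 mm there. Earlier readings, just after the push, were 53.1 and 51.6 mm, against 53 expected.
- **Yellow:** its top read 73–76 mm, so it stayed in (75 expected).
- **Green and red:** their tops read 81–83 mm and 83–85 mm, so both are up (83 expected). The arm never touched red.
- **Bystanders:** by eye in the pictures, the mug, weight, meter and switch box had not moved. In the final top view the arm hid the switch box and weight, so for those two the last check is the scene view alone.
- **Robot:** the gripper was clear of everything at z = 224 mm.

No check failed. The two cameras' depth readings differed by about 2–3 mm.

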